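Swap the probe in the guide stand

TASK

Take the red-headed probe out of the white guide stand and stand it gently, tip down, in the white holder cup. Then take the blue-headed probe from the rack, thread it tip first down through the upper and then the lower brass bushing of the stand, and finish while still holding it there in the gripper, upright and at rest: its tip showing below the lower bushing but clear of the base, its black collar held clear above the upper bushing, so that the gripper and not the stand carries it. Leave the cup standing, and leave the yellow-headed probe and everything else as they are.

Things in the scene. Friction and masses are not known exactly. Their poses are not given: they have to be found in the camera images.
- red_probe: Probe, 70 g: steel rod 10 mm wide, 105 mm long, tapered to 5 mm over the last 7 mm; black collar 26 mm wide, 105 to 111 mm above the tip; square 18 x 18 mm head, 111 to 155 mm above the tip. Origin at the tip, z up the rod, x and y square to the head's sides. Red head. It starts in the guide stand, through both bushings, collar resting on the upper one.
- red_probe_tip (a point): Tip of the red probe (same point as its origin).
- red_probe_head (a point): Grip point in the red probe's head, on its axis, 136 mm above the tip.
- blue_probe: Probe, 70 g: steel rod 10 mm wide, 105 mm long, tapered to 5 mm over the last 7 mm; black collar 26 mm wide, 105 to 111 mm above the tip; square 18 x 18 mm head, 111 to 155 mm above the tip. Origin at the tip, z up the rod, x and y square to the head's sides. Blue head. It starts hanging by its collar in either end hole of the rack's high back row.
- blue_probe_tip (a point): Tip of the blue probe (same point as its origin).
- blue_probe_head (a point): Grip point in the blue probe's head, on its axis, 136 mm above the tip.
- yellow_probe: Probe, 70 g: steel rod 10 mm wide, 105 mm long, tapered to 5 mm over the last 7 mm; black collar 26 mm wide, 105 to 111 mm above the tip; square 18 x 18 mm head, 111 to 155 mm above the tip. Origin at the tip, z up the rod, x and y square to the head's sides. Yellow head. It hangs in the other end hole of the rack's back row, 100 mm from the blue one. To be left alone.
- guide_stand: Fixed white stand: base 130 x 90 x 8 mm, column 66 mm to -x of the origin, two arms with brass bushings exactly one above the other. Origin on the table on their common axis, z up. Bushings: 13 mm bore, the top 5 mm flared to a 19 mm mouth, rim 29 mm; upper one 105 to 120 mm, lower one 50 to 65 mm above the table. Nothing rises over 122 mm.
- upper_bushing (a point): Centre of the top mouth of the upper bushing, 120 mm above the table.
- lower_bushing (a point): Centre of the underside of the lower bushing, 50 mm above the table.
- rack: Fixed white stepped rack, 190 mm long (y), 110 mm deep (x). Origin on the table near its middle, z up. Back row: top 120 mm high, three 13 mm holes at x = 30, y = -50, 0, 50 mm; the end ones hold the blue and yellow probes. Front deck 70 mm high at -x, with capped vials 102 mm high.
- cup: White ceramic holder cup, loose, 450 g, 42 mm outside and 32 mm inside diameter, 90 mm tall, floor 10 mm thick, on a square foot 64 x 64 x 10 mm. Origin at the centre of its underside, z up. Empty at the start.
- cup_floor (a point): Centre of the cup's inner floor, 10 mm above its underside.
- cup_rim (a point): Centre of the cup's mouth, 90 mm above its underside.
- vial0: Capped glass vial, 18 mm wide, 96 mm tall, standing in the rack's front deck. Origin at its underside. Bystander.
- vial1: Another such vial. Bystander.
- vial2: Another such vial. Bystander.
- jar: Amber jar with white cap, 60 mm wide, 90 mm tall. Origin at its underside. Bystander.
- wash_bottle: White bottle with red cap, 52 mm wide, 105 mm tall. Origin at its underside. Bystander.
- beaker: Glass beaker, 80 mm wide, 90 mm tall. Origin at its underside. Bystander.
- spatula: Flat steel laboratory spatula 180 mm long lying at the back. Bystander.

How it is judged (in metres and radians):
On the way, in this order (a step that is already met when the one before it is completed fails the run):
1. the red probe stands in the holder cup, let go (horizontal distance between red_probe_tip and cup_floor below 0.018 m and z of red_probe_tip in the frame of cup below 0.03 m and angle between red_probe's own z axis and vertical below 0.45 rad and angle between cup's own z axis and vertical below 0.1 rad and height (world z) of cup below 0.01 m and contact force between the fingers and red_probe below 0.1 N and linear speed of red_probe below 0.05 m/s), for 0.2 s.
2. the blue probe has been lifted out of the rack in the gripper (height (world z) of blue_probe_tip above 0.115 m and contact force between the fingers and blue_probe above 0.5 N), for 0.1 s.
At the end, for the whole second after the job is handed in: Red probe stands in the upright cup (tip under 20 mm above its floor, leaning under 0.45 rad), let go, at rest. Blue probe gripped and still in both bushings: tip within 5 mm of their axis, 18 to 48 mm above the table (below the lower bushing, collar off the upper), within 0.06 rad of the axis (all of step 1 and horizontal distance between blue_probe_tip and lower_bushing below 0.005 m and angle between the z axis of blue_probe and the z axis of guide_stand, either way round below 0.06 rad and z of blue_probe_tip in the frame of guide_stand between 0.018 and 0.048 m and contact force between the fingers and blue_probe above 1 N and linear speed of blue_probe below 0.02 m/s); the arm keeps its last pose, push and grip.
It fails at once if the cup is tipped over (angle between cup's own z axis and vertical above 0.4 rad).
It fails at once if the red probe is dropped (falls free faster than 0.9 m/s) (contact force between the fingers and red_probe below 0.1 N and linear speed of red_probe above 0.9 m/s).
It fails at once if the yellow probe or another bystander is moved more than 30 mm or knocked over (distance of any of yellow_probe, vial0, vial1, vial2, jar, wash_bottle, beaker, spatula from where it was at the start of the episode above 0.03 m or angle between any of yellow_probe, vial0, vial1, vial2, jar, wash_bottle, beaker's own z axis and vertical above 0.4 rad).
It also fails if it takes over 61 s, if anything falls off the work surface, if the arm or the gripper's body presses on something with over 40 N, if the wrist force passes 120 N, or if a joint passes its speed limit or range.

ROBOT

A 6-joint arm with a two-finger parallel gripper is mounted at the origin on the work surface. World frame = base frame: x ahead of the robot, y to its left, z up, the work surface at z = 0. Lengths are in m, angles in degrees, forces in N, time in s.
With the tool pointing down it reaches from about 0.25 to 0.725 m from the base axis. Payload 9.7 kg.
Tool frame: the origin (TCP) lies at the very end of the fingers, on their centre line; the grasp point (between the pads) lies 19 mm behind it; z points along the fingers, y is the line along which they close (so a half turn about z gives the same grasp; the last joint's range is limited). The gripper opens to 85 mm and grips with 20 to 120 N. Pads are 22 mm wide; open, the fingers measure 114 mm over their backs; the gripper's body (76 mm by 85 mm) begins 54 mm behind the grasp point. The pads swing forward as they close: fully open they stand 13 mm farther back than shut.
Start: joints at [71.104, 4.979, 10.078, 95.1, 0, 90], TCP at [0.178, 0.52, 0.231] pointing down, gripper open.
Joint ranges: [-179.16, 179.16], [-48.56, 103.87], [-65.8, 70.77], [-126.05, 130.52], [-82.76, 87.17], [-180, 180]. Speed limits (degrees/s): [127.2, 127.2, 147.25, 180, 180, 180].

INTERFACE

Orientations are given as [roll, pitch, yaw] about the fixed x, y, z axes, in that order (R = Rz(yaw) Ry(pitch) Rx(roll)).
In Python, from workcell import telemetry, optics, workorder gives the robot as it stands.
- The arm moves only by the shell command python3 -m handwheel 'ROWS' [FORCE]. ROWS is JSON, a list of rows, each an object of numbers: "tx", "ty", "tz": the shift along the tool's x, y, z in m; "ax", "ay", "az": the turn, a rotation vector about the tool's x, y, z in degrees; "jaw": the gripper command: -1 is shut, 1 is fully open, values between are in proportion. A call has exactly 10 rows; each row shifts and turns the commanded pose from where the row before left it, along the tool's axes as they then stand; what a row does not reach is not made up. A row lasts 1/8 s, in which the tool goes at most 62.5 mm and 10.7 degrees, less where a joint would pass 70% of its speed; a pose out of reach is approached as far as the arm can. A call is refused whole if a number of a shift passes 0.0625 or a number of a turn 10.7, either way. A call with a gripper value outside its range is refused whole. The fingers move at their own pace and stop on an object; FORCE is the grip in N (left out, the last holds). Time passes only in rows, so rows that do not move let the fingers close, or fill a call up. It gives the time, the measured TCP pose, the force, the opening and the grip force at its end, in the units of the state.
- telemetry.get_obs(): the state, without advancing time (a new reading comes with each control period).
- optics.camera(name): name is "scene" or "top" or "wrist"; returns a dict with "color" (400x640x3 uint8, red, green, blue), "K" (3x3 intrinsics, pixels), "extrinsics" (4x4, takes a point from camera to world coordinates); the wrist camera has in their place "mount" (4x4, takes a point from camera to tool coordinates, whose origin is the TCP and whose axes are the flange's). Camera axes: x right, y down, z forward; pixel columns grow to the right and rows downward; lengths in m; the calibration is good to about 2 mm. A picture is of the moment at which its call begins: read the wrist's pose just before it. There is no depth.
- workorder.job_done(): hands the job in; it is judged then, once.
The state is a dict: "time": time; "q": joint angles; "qd": joint speeds; "joint_efforts": joint torques, N m; "ee_pos": TCP position; "tcp_rot": TCP orientation; "wrist_force": force on the tool from outside, world axes, zero at the start; "torque": the same for the moment, N m; "opening": finger opening in m; "grasp_force": force on a finger pad.
Only numpy, scipy, OpenCV 4.12 (cv2) and the standard library are available. Lean on these libraries where they do the work, as an engineer would, in place of code of your own. Each camera call takes 0.05 s, during which the arm holds its last target. There are 200 camera calls.

## Working session

There is one attempt and no reset: what is moved stays moved. The work goes in short steps, Python scripts to look and compute and a shell command to move; the robot and the scene stay as the last step left them, time stands still between calls to the robot, and variables do not carry over. Pictures are saved under pics/ and viewed, at most 10 in all, crops included, and the job is handed in when it is done.

```bash
mkdir -p pics; ls; python3 - <<'E'
from workcell import telemetry, optics
import cv2,numpy as np
o=telemetry.get_obs()
print({k:np.round(v,3).tolist() for k,v in o.items()})
for n in ("scene","top","wrist"):
    c=optics.camera(n); cv2.imwrite(f"pics/{n}0.png",c["color"][:,:,::-1])
    np.savez(f"{n}0.npz",**c)
    print(n,np.round(c["K"],1).tolist(),np.round(c.get("extrinsics",c.get("mount")),4).tolist())
E
```

```text
pics
{'time': 0.0, 'q': [71.103, 5.011, 10.035, 95.099, 0.0, 90.0], 'qd': [0.043, 0.055, 0.102, 0.027, 0.02, 0.025], 'joint_efforts': [0.001, -52.039, 46.48, 0.016, -0.0, 0.0], 'ee_pos': [0.178, 0.52, 0.231], 'tcp_rot': [-179.924, -0.0, 161.103], 'wrist_force': [-0.323, 0.048, 0.484], 'torque': [0.006, -0.005, -0.029], 'grasp_force': 0.0, 'opening': 0.085}
scene [[373.1, 0.0, 319.2], [0.0, 373.1, 202.4], [0.0, 0.0, 1.0]] [[-0.2892, 0.8045, -0.5188, 1.0456], [0.9573, 0.2446, -0.1544, 0.1682], [0.0026, -0.5413, -0.8408, 0.8431], [0.0, 0.0, 0.0, 1.0]]
top [[416.9, 0.0, 316.9], [0.0, 416.9, 200.1], [0.0, 0.0, 1.0]] [[0.005, -0.9927, 0.1204, 0.4756], [-1.0, -0.0043, 0.0061, 0.0077], [-0.0055, -0.1204, -0.9927, 1.1049], [0.0, 0.0, 0.0, 1.0]]
wrist [[346.3, 0.0, 315.3], [0.0, 346.3, 198.7], [0.0, 0.0, 1.0]] [[0.0002, -0.948, -0.3182, 0.0808], [1.0, 0.0001, 0.0004, -0.0001], [-0.0004, -0.3182, 0.948, -0.1422], [0.0, 0.0, 0.0, 1.0]]
```

View pics/scene0.png

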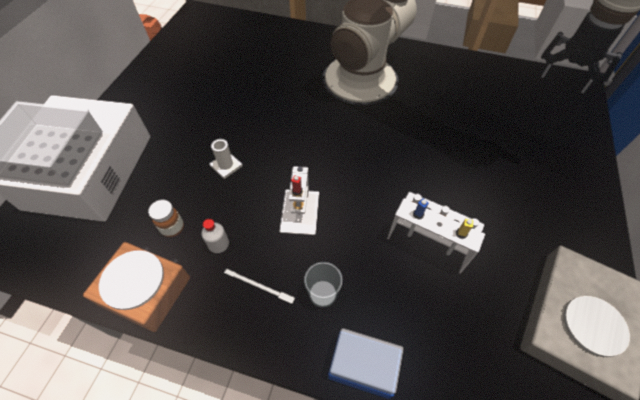

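View pics/top0.png

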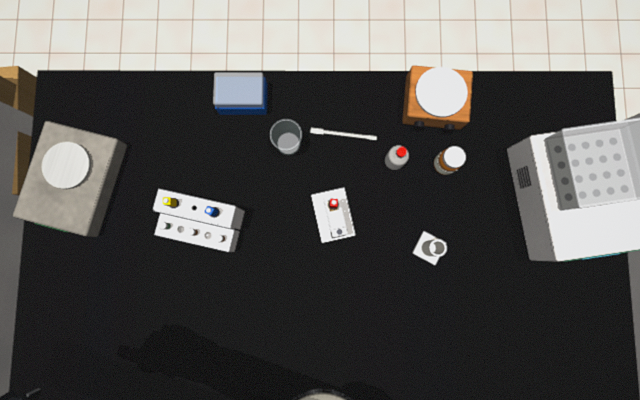

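The scene view shows the stand at (298,205), cup at (223,158) and rack at (438,225). The top view shows the red head at (333,203), blue at (211,211), yellow at (170,202) and cup at (433,247).

```bash
cat > h.py <<'E'
import numpy as np,cv2
from scipy.spatial.transform import Rotation as R
def ext(c,pos=None,rpy=None):
    if "extrinsics" in c: return np.array(c["extrinsics"])
    T=np.eye(4);T[:3,:3]=R.from_euler("xyz",rpy,degrees=True).as_matrix();T[:3,3]=pos
    return T@np.array(c["mount"])
def ray(K,E,px):
    d=E[:3,:3]@np.linalg.solve(K,[px[0],px[1],1.]); return E[:3,3],d/np.linalg.norm(d)
def plane(K,E,px,z):
    o,d=ray(K,E,px); return o+d*(z-o[2])/d[2]
def proj(K,E,p):
    q=K@(E[:3,:3].T@(np.asarray(p)-E[:3,3])); return q[:2]/q[2]
def tri(rs):
    A=sum(np.eye(3)-np.outer(d,d) for o,d in rs); b=sum((np.eye(3)-np.outer(d,d))@o for o,d in rs)
    return np.linalg.solve(A,b)
def hsv(im): return cv2.cvtColor(im,cv2.COLOR_RGB2HSV)
def mask(im,col):
    h=hsv(im);f=lambda a,b:cv2.inRange(h,a,b)
    return {"red":lambda:f((0,130,60),(8,255,255))|f((172,130,60),(180,255,255)),
     "blue":lambda:f((100,130,50),(130,255,255)),"yellow":lambda:f((20,130,80),(35,255,255)),
     "white":lambda:f((0,0,150),(180,40,255))}[col]()
def blobs(m,amin=15):
    n,l,s,c=cv2.connectedComponentsWithStats(m)
    return [(c[i].round(1).tolist(),int(s[i,4]),cv2.minAreaRect(np.argwhere(l==i)[:,::-1].astype(np.float32))) for i in range(1,n) if s[i,4]>=amin]
E
python3 - <<'E'
from h import *
for n in("top","scene"):
    c=np.load(n+"0.npz");im=c["color"]
    for col in("red","blue","yellow"):
        for b in blobs(mask(im,col)):
            if b[1]<400: print(n,col,b[0],b[1],"z.17",plane(c["K"],c["extrinsics"],b[0],.17).round(4)," z.15",plane(c["K"],c["extrinsics"],b[0],.15).round(4))
    if n=="top":
        for b in blobs(mask(im,"white"),150):
            if b[1]<3000:print("white",b)
c=np.load("top0.npz");im=c["color"][:,:,::-1]
cr=lambda x,y,w:cv2.resize(im[y-w:y+w,x-w:x+w],(390,290) if 0 else (390,390),interpolation=cv2.INTER_CUBIC)
cv2.imwrite("pics/m1.png",np.hstack([cr(333,215,32),cr(433,247,32)]))
E
```

```text
top red [401.4, 151.2] 82 z.17 [ 0.7027 -0.1794  0.17  ]  z.15 [ 0.7075 -0.1834  0.15  ]
top red [333.0, 203.6] 52 z.17 [ 0.5813 -0.0229  0.17  ]  z.15 [ 0.5835 -0.0236  0.15  ]
top blue [212.2, 211.2] 64 z.17 [0.5628 0.2494 0.17  ]  z.15 [0.5647 0.2546 0.15  ]
top yellow [170.2, 201.7] 79 z.17 [0.584  0.3453 0.17  ]  z.15 [0.5863 0.3526 0.15  ]
white ([238.4, 88.0], 1429, ((237.5, 87.99999237060547), (46.99999237060547, 29.999996185302734), -0.0))
white ([341.0, 133.5], 246, ((343.1173095703125, 133.40542602539062), (66.58320617675781, 5.397678852081299), 6.115502834320068))
white ([287.9, 142.9], 316, ((288.04998779296875, 142.84999084472656), (19.606117248535156, 19.28989028930664), 18.43494987487793))
white ([396.6, 156.5], 183, ((397.5800476074219, 155.55999755859375), (18.799999237060547, 17.0), 36.869895935058594))
white ([454.4, 156.4], 367, ((454.25006103515625, 156.75001525878906), (21.21320343017578, 20.50609588623047), 45.0))
white ([332.6, 215.1], 1565, ((332.8529357910156, 214.5882110595703), (49.46014404296875, 34.60041046142578), 77.47119140625))
white ([428.7, 248.0], 484, ((430.4532775878906, 248.27508544921875), (29.176471710205078, 25.352941513061523), 28.07248878479004))
scene red [150.5, 24.9] 194 z.17 [ 0.1581 -0.6423  0.17  ]  z.15 [ 0.1317 -0.6663  0.15  ]
scene red [296.1, 185.1] 95 z.17 [ 0.6017 -0.0175  0.17  ]  z.15 [ 0.5885 -0.0231  0.15  ]
scene red [208.1, 223.6] 116 z.17 [ 0.7471 -0.1602  0.17  ]  z.15 [ 0.7383 -0.17    0.15  ]
scene blue [629.2, 49.6] 115 z.17 [-0.142   0.7582  0.17  ]  z.15 [-0.1773  0.7757  0.15  ]
scene blue [422.0, 204.4] 28 z.17 [0.5713 0.2565 0.17  ]  z.15 [0.5572 0.2591 0.15  ]
scene blue [360.4, 386.4] 247 z.17 [0.9521 0.2119 0.17  ]  z.15 [0.9493 0.2132 0.15  ]
scene yellow [464.6, 228.3] 114 z.17 [0.604  0.3489 0.17  ]  z.15 [0.5909 0.3543 0.15  ]
```

View pics/m1.png

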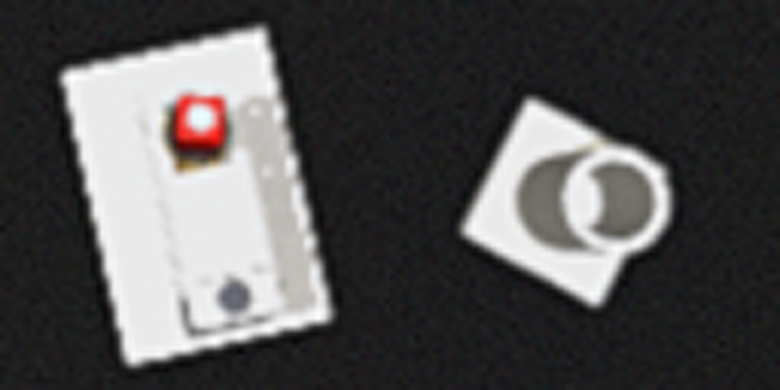

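Crop: red head about 12 px across and nearly axis-aligned, stand turned about 12°, cup rim centre at top pixel about (438,248). Turning the tool and moving toward red.

```bash
python3 -m handwheel '[{"az":10.1,"jaw":1},{"az":10.1},{"az":10.1},{"az":10.1},{"az":10.1},{"az":10.1},{"az":10.1},{"tx":-0.045,"ty":0.034,"tz":-0.003},{"tx":-0.045,"ty":0.034,"tz":-0.003},{"tx":-0.045,"ty":0.034,"tz":-0.003}]' 30
python3 -m handwheel '[{"tx":-0.045,"ty":0.034,"tz":-0.003},{"tx":-0.045,"ty":0.034,"tz":-0.003},{"tx":-0.045,"ty":0.034,"tz":-0.003},{"tx":-0.045,"ty":0.034,"tz":-0.003},{"tx":-0.045,"ty":0.034,"tz":-0.003},{"tx":-0.045,"ty":0.034,"tz":-0.003},{"tx":-0.045,"ty":0.034,"tz":-0.003},{"tx":-0.045,"ty":0.034,"tz":-0.003},{"tx":-0.045,"ty":0.034,"tz":-0.003},{}]'
```

```text
$[0]: bad value
$[0]: bad value
```

```bash
python3 -m handwheel '[{"tx":0,"ty":0,"tz":0,"ax":0,"ay":0,"az":10.1,"jaw":1},{"tx":0,"ty":0,"tz":0,"ax":0,"ay":0,"az":10.1,"jaw":1},{"tx":0,"ty":0,"tz":0,"ax":0,"ay":0,"az":10.1,"jaw":1},{"tx":0,"ty":0,"tz":0,"ax":0,"ay":0,"az":10.1,"jaw":1},{"tx":0,"ty":0,"tz":0,"ax":0,"ay":0,"az":10.1,"jaw":1},{"tx":0,"ty":0,"tz":0,"ax":0,"ay":0,"az":10.1,"jaw":1},{"tx":0,"ty":0,"tz":0,"ax":0,"ay":0,"az":10.1,"jaw":1},{"tx":-0.045,"ty":0.034,"tz":-0.003,"ax":0,"ay":0,"az":0,"jaw":1},{"tx":-0.045,"ty":0.034,"tz":-0.003,"ax":0,"ay":0,"az":0,"jaw":1},{"tx":-0.045,"ty":0.034,"tz":-0.003,"ax":0,"ay":0,"az":0,"jaw":1}]' 30
```

```text
time: 1.4
ee_pos: [0.2817, 0.3847, 0.2401]
tcp_rot: [-180.0, 0.0, 90.4]
wrist_force: [0.5, 0.8, 0.1]
opening: 0.0856
grasp_force: 0.0
```

```bash
python3 -m handwheel '[{"tx":-0.045,"ty":0.034,"tz":-0.003,"ax":0,"ay":0,"az":0,"jaw":1},{"tx":-0.045,"ty":0.034,"tz":-0.003,"ax":0,"ay":0,"az":0,"jaw":1},{"tx":-0.045,"ty":0.034,"tz":-0.003,"ax":0,"ay":0,"az":0,"jaw":1},{"tx":-0.045,"ty":0.034,"tz":-0.003,"ax":0,"ay":0,"az":0,"jaw":1},{"tx":-0.045,"ty":0.034,"tz":-0.003,"ax":0,"ay":0,"az":0,"jaw":1},{"tx":-0.045,"ty":0.034,"tz":-0.003,"ax":0,"ay":0,"az":0,"jaw":1},{"tx":-0.045,"ty":0.034,"tz":-0.003,"ax":0,"ay":0,"az":0,"jaw":1},{"tx":-0.045,"ty":0.034,"tz":-0.003,"ax":0,"ay":0,"az":0,"jaw":1},{"tx":-0.045,"ty":0.034,"tz":-0.003,"ax":0,"ay":0,"az":0,"jaw":1},{"tx":0,"ty":0,"tz":0,"ax":0,"ay":0,"az":0,"jaw":1}]'
cat >> h.py <<'E'
def look(name):
    from workcell import telemetry, optics
    o=telemetry.get_obs(); c=optics.camera("wrist")
    E=ext(c,o["ee_pos"],o["tcp_rot"]); cv2.imwrite(f"pics/{name}.png",c["color"][:,:,::-1])
    np.savez(name+".npz",color=c["color"],K=c["K"],E=E)
    print("tcp",np.round(o["ee_pos"],4),np.round(o["tcp_rot"],2))
    return c["color"],np.array(c["K"]),E
E
python3 - <<'E'
from h import *
im,K,E=look("w1")
for b in blobs(mask(im,"red"),100): print(b,plane(K,E,b[0],.17))
E
```

```text
time: 2.65
ee_pos: [0.5913, -0.0197, 0.2654]
tcp_rot: [-179.9, 0.0, 90.2]
wrist_force: [0.0, 0.3, -0.2]
opening: 0.0855
grasp_force: 0.0
tcp [ 0.5913 -0.0197  0.2654] [-1.7987e+02  2.0000e-02  9.0190e+01]
([307.9, 196.0], 722, ((307.0, 198.0), (38.0, 24.0), 90.0)) [ 0.58680084 -0.01595821  0.17      ]
```

View pics/w1.png

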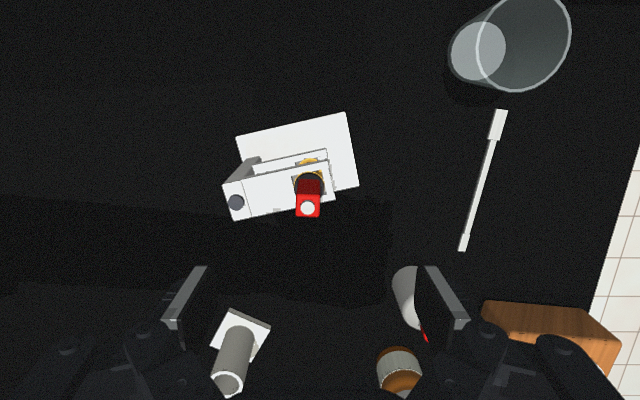

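The wrist view shows the red head's top face at about (308,206) with its white dot at (307.5,208), edges square to the image; the cup is at lower left, around (230,375).

```bash
python3 - <<'E'
from h import *
c=np.load("w1.npz");im=c["color"];K=c["K"];E=c["E"]
h=hsv(im)
m=cv2.inRange(h,(0,130,150),(8,255,255))|cv2.inRange(h,(172,130,150),(180,255,255))
for b in blobs(m,60):
    print(b); ce=b[2][0]; print(plane(K,E,ce,.17))
w=cv2.inRange(h[195:220,295:322],(0,0,170),(180,90,255)); 
for b in blobs(w,10):
    p=np.add(b[0],(295,195)); print("dot",p,b[1],plane(K,E,p,.17),plane(K,E,p,.171))
# cup rim from top view
t=np.load("top0.npz"); print("cup",plane(t["K"],t["extrinsics"],(438.4,247.8),.09))
E
```

```text
([307.6, 203.6], 347, ((307.5, 205.0), (22.0, 23.0), 90.0))
[ 0.58648642 -0.02285924  0.17      ]
dot [295.  200.5] 12 [ 0.57743094 -0.01943546  0.17      ] [ 0.57749483 -0.019093    0.171     ]
dot [307.3 207.7] 143 [ 0.58633258 -0.02495357  0.17      ] [ 0.586359   -0.02458789  0.171     ]
cup [ 0.48400159 -0.28008084  0.09      ]
```

```bash
python3 -m handwheel '[{"tx":-0.004,"ty":-0.005,"tz":0.01,"ax":0,"ay":0,"az":0,"jaw":1},{"tx":0,"ty":0,"tz":0.03,"ax":0,"ay":0,"az":0,"jaw":1},{"tx":0,"ty":0,"tz":0.03,"ax":0,"ay":0,"az":0,"jaw":1},{"tx":0,"ty":0,"tz":0.03,"ax":0,"ay":0,"az":0,"jaw":1},{"tx":0,"ty":0,"tz":0.023,"ax":0,"ay":0,"az":0,"jaw":1},{"tx":0,"ty":0,"tz":0.01,"ax":0,"ay":0,"az":0,"jaw":0},{"tx":0,"ty":0,"tz":0,"ax":0,"ay":0,"az":0,"jaw":-1},{"tx":0,"ty":0,"tz":0,"ax":0,"ay":0,"az":0,"jaw":-1},{"tx":0,"ty":0,"tz":0,"ax":0,"ay":0,"az":0,"jaw":-1},{"tx":0,"ty":0,"tz":0,"ax":0,"ay":0,"az":0,"jaw":-1}]' 40
python3 -c "
from h import *
look('w2')"
```

```text
time: 3.95
ee_pos: [0.5854, -0.0207, 0.1355]
tcp_rot: [179.9, -0.0, 90.4]
wrist_force: [-1.7, 1.6, 6.4]
opening: 0.0174
grasp_force: 39.1
tcp [ 0.5854 -0.0207  0.1355] [ 1.799e+02 -1.000e-02  9.040e+01]
```

View pics/w2.png

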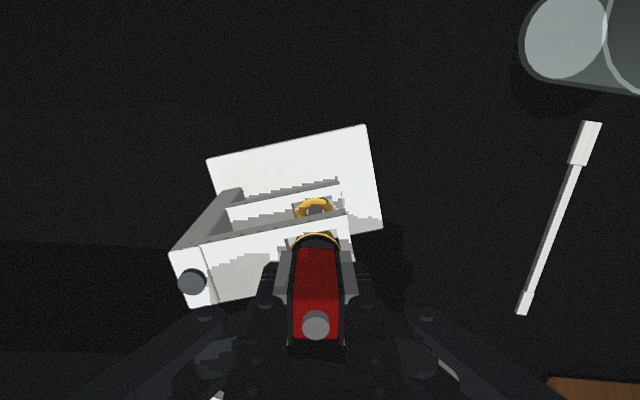

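The red head is gripped, with its collar on the upper bushing rim and its dot at (316,326).

```bash
python3 - <<'E'
from h import *
from workcell import telemetry
o=telemetry.get_obs(); print({k:np.round(v,4).tolist() for k,v in o.items() if k in("ee_pos","tcp_rot","wrist_force","qd","torque")})
c=np.load("w2.npz");K=c["K"];E=c["E"]
for z in(.168,.17,.172): print(z,plane(K,E,(315.5,326),z))
# expected pixel of head top centre/edges if axis at TCP
for dy in(0,-.003,-.005): print(dy,proj(K,E,(.5858,-.0207+dy,.17)),proj(K,E,(.5858,-.0207+dy+.009,.17)),proj(K,E,(.5858,-.0207+dy-.009,.17)))
E
```

```text
{'qd': [-0.0471, -0.03, 0.0619, -0.0059, 0.0951, -0.0956], 'ee_pos': [0.5854, -0.0207, 0.1355], 'tcp_rot': [179.8979, -0.0137, 90.4053], 'wrist_force': [-1.1765, 0.7598, 6.2727], 'torque': [0.2564, 0.2133, 0.0056]}
0.168 [ 0.58662589 -0.02721455  0.168     ]
0.17 [ 0.58661081 -0.02560961  0.17      ]
0.172 [ 0.58659572 -0.02400467  0.172     ]
0 [313.40795729 314.96134367] [313.54654563 294.03292761] [313.27543134 334.97426888]
-0.003 [313.36312831 321.73102959] [313.49965044 301.11463585] [313.23253497 341.45210898]
-0.005 [313.33360903 326.18877586] [313.46877925 305.7765362 ] [313.20428071 345.71882383]
```

```bash
python3 -m handwheel '[{"tx":0,"ty":0,"tz":-0.01,"ax":0,"ay":0,"az":0,"jaw":-1},{"tx":0,"ty":0,"tz":-0.025,"ax":0,"ay":0,"az":0,"jaw":-1},{"tx":0,"ty":0,"tz":-0.03,"ax":0,"ay":0,"az":0,"jaw":-1},{"tx":0,"ty":0,"tz":-0.03,"ax":0,"ay":0,"az":0,"jaw":-1},{"tx":0,"ty":0,"tz":-0.03,"ax":0,"ay":0,"az":0,"jaw":-1},{"tx":-0.015,"ty":-0.006,"tz":-0.01,"ax":0,"ay":0,"az":0,"jaw":-1},{"tx":-0.03,"ty":-0.012,"tz":0,"ax":0,"ay":0,"az":0,"jaw":-1},{"tx":-0.03,"ty":-0.012,"tz":0,"ax":0,"ay":0,"az":0,"jaw":-1},{"tx":-0.03,"ty":-0.012,"tz":0,"ax":0,"ay":0,"az":0,"jaw":-1},{"tx":-0.03,"ty":-0.012,"tz":0,"ax":0,"ay":0,"az":0,"jaw":-1}]'
python3 -m handwheel '[{"tx":-0.03,"ty":-0.012,"tz":0,"ax":0,"ay":0,"az":0,"jaw":-1},{"tx":-0.03,"ty":-0.012,"tz":0,"ax":0,"ay":0,"az":0,"jaw":-1},{"tx":-0.025,"ty":-0.01,"tz":0,"ax":0,"ay":0,"az":0,"jaw":-1},{"tx":-0.015,"ty":-0.006,"tz":0,"ax":0,"ay":0,"az":0,"jaw":-1},{"tx":0,"ty":0,"tz":0,"ax":0,"ay":0,"az":0,"jaw":-1},{"tx":0,"ty":0,"tz":0,"ax":0,"ay":0,"az":0,"jaw":-1},{"tx":0,"ty":0,"tz":0,"ax":0,"ay":0,"az":0,"jaw":-1},{"tx":0,"ty":0,"tz":0,"ax":0,"ay":0,"az":0,"jaw":-1},{"tx":0,"ty":0,"tz":0,"ax":0,"ay":0,"az":0,"jaw":-1},{"tx":0,"ty":0,"tz":0,"ax":0,"ay":0,"az":0,"jaw":-1}]'
python3 - <<'E'
from h import *
im,K,E=look("w3")
t=np.load("w1.npz"); print("cup w1",plane(t["K"],t["E"],(229,383),.09))
print(proj(K,E,(.484,-.28,.09)),proj(K,E,(.484,-.28,.0)))
from workcell import optics
t=optics.camera("top"); s=optics.camera("scene")
a=cv2.resize(t["color"][200:280,380:480],(400,320),interpolation=cv2.INTER_CUBIC)
b=cv2.resize(s["color"][100:180,170:270],(400,320),interpolation=cv2.INTER_CUBIC)
w=np.full((280,800,3),0,np.uint8); w[:, :640]=im[120:400]
cv2.imwrite("pics/m3.png",np.vstack([np.hstack([a,b]),w])[:,:,::-1])
np.savez("top3.npz",**t)
E
```

```text
time: 5.25
ee_pos: [0.5307, -0.1579, 0.2685]
tcp_rot: [-179.9, -0.0, 90.4]
wrist_force: [0.1, -0.4, -1.4]
opening: 0.0177
grasp_force: 39.0
time: 6.5
ee_pos: [0.4927, -0.2563, 0.2693]
tcp_rot: [180.0, -0.0, 90.4]
wrist_force: [0.4, -0.5, -0.9]
opening: 0.0177
grasp_force: 39.0
tcp [ 0.4927 -0.2563  0.2693] [180.    -0.    90.42]
cup w1 [ 0.49096522 -0.27480298  0.09      ]
[305.21231403 195.96942157] [307.30141649 173.08589509]
```

View pics/m3.png

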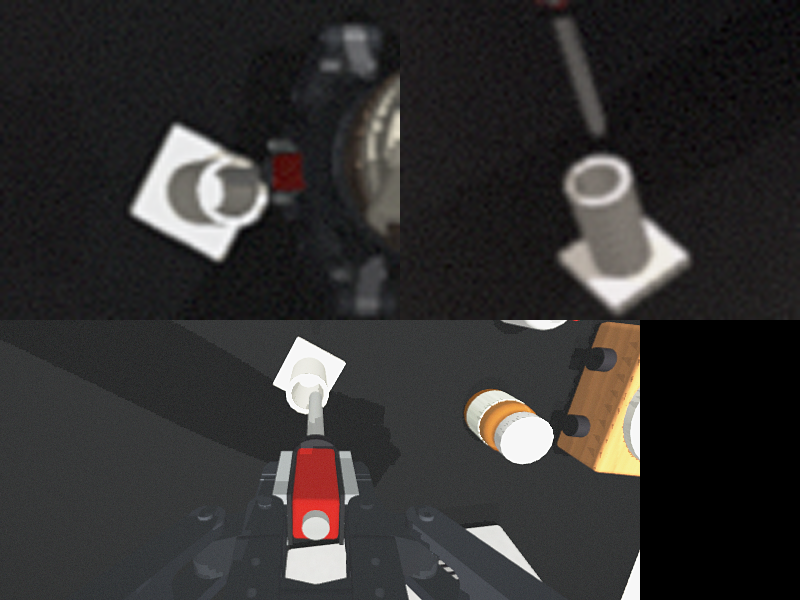

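Top-left is the top view with the cup rim at crop (232,193). Below, in the wrist view, the rim centre is at about (307,193), the probe hangs straight, and its dot is still at (315,325).

```bash
python3 - <<'E'
from h import *
c=np.load("w3.npz");K,E=c["K"],c["E"]
print("rim",plane(K,E,(307,193),.09), "top cam rim",[plane(*[np.load("top3.npz")[k] for k in("K","extrinsics")],(380+232/4,200+193/4),.09)])
print("dot",plane(K,E,(315,325),.2693-.1355+.170),"tip",plane(K,E,(315.5,191),.149))
E
```

```text
rim [ 0.48574648 -0.27694275  0.09      ] top cam rim [array([ 0.48291697, -0.27908407,  0.09      ])]
dot [ 0.493763   -0.26072134  0.3038    ] tip [ 0.49388081 -0.25646279  0.149     ]
```

```bash
python3 -m handwheel '[{"tx":-0.01,"ty":-0.005,"tz":0,"ax":0,"ay":0,"az":0,"jaw":-1},{"tx":-0.009,"ty":-0.004,"tz":0.01,"ax":0,"ay":0,"az":0,"jaw":-1},{"tx":0,"ty":0,"tz":0.02,"ax":0,"ay":0,"az":0,"jaw":-1},{"tx":0,"ty":0,"tz":0.025,"ax":0,"ay":0,"az":0,"jaw":-1},{"tx":0,"ty":0,"tz":0.025,"ax":0,"ay":0,"az":0,"jaw":-1},{"tx":0,"ty":0,"tz":0.025,"ax":0,"ay":0,"az":0,"jaw":-1},{"tx":0,"ty":0,"tz":0.015,"ax":0,"ay":0,"az":0,"jaw":-1},{"tx":0,"ty":0,"tz":0.01,"ax":0,"ay":0,"az":0,"jaw":-1},{"tx":0,"ty":0,"tz":0.003,"ax":0,"ay":0,"az":0,"jaw":-1},{"tx":0,"ty":0,"tz":0,"ax":0,"ay":0,"az":0,"jaw":-1}]'
```

```text
time: 7.9
ee_pos: [0.4839, -0.2757, 0.1368]
tcp_rot: [180.0, 0.0, 90.4]
wrist_force: [-0.2, 0.1, 0.3]
opening: 0.0173
grasp_force: 38.9
```

```bash
python3 -m handwheel '[{"tx":0,"ty":0,"tz":0.001,"ax":0,"ay":0,"az":0,"jaw":-1},{"tx":0,"ty":0,"tz":0.001,"ax":0,"ay":0,"az":0,"jaw":-1},{"tx":0,"ty":0,"tz":0.001,"ax":0,"ay":0,"az":0,"jaw":-1},{"tx":0,"ty":0,"tz":0.001,"ax":0,"ay":0,"az":0,"jaw":-1},{"tx":0,"ty":0,"tz":0.001,"ax":0,"ay":0,"az":0,"jaw":-1},{"tx":0,"ty":0,"tz":0,"ax":0,"ay":0,"az":0,"jaw":-1},{"tx":0,"ty":0,"tz":0,"ax":0,"ay":0,"az":0,"jaw":-1},{"tx":0,"ty":0,"tz":0,"ax":0,"ay":0,"az":0,"jaw":-1},{"tx":0,"ty":0,"tz":0,"ax":0,"ay":0,"az":0,"jaw":-1},{"tx":0,"ty":0,"tz":0,"ax":0,"ay":0,"az":0,"jaw":-1}]'
```

```text
time: 9.15
ee_pos: [0.4837, -0.2755, 0.1313]
tcp_rot: [180.0, 0.0, 90.4]
wrist_force: [1.1, 0.7, -0.1]
opening: 0.0172
grasp_force: 38.9
```

```bash
python3 -m handwheel '[{"tx":0,"ty":0,"tz":0,"ax":0,"ay":0,"az":0,"jaw":-0.5},{"tx":0,"ty":0,"tz":0,"ax":0,"ay":0,"az":0,"jaw":0},{"tx":0,"ty":0,"tz":0,"ax":0,"ay":0,"az":0,"jaw":1},{"tx":0,"ty":0,"tz":0,"ax":0,"ay":0,"az":0,"jaw":1},{"tx":0,"ty":0,"tz":0,"ax":0,"ay":0,"az":0,"jaw":1},{"tx":0,"ty":0,"tz":-0.02,"ax":0,"ay":0,"az":0,"jaw":1},{"tx":0,"ty":0,"tz":-0.03,"ax":0,"ay":0,"az":0,"jaw":1},{"tx":0,"ty":0,"tz":-0.03,"ax":0,"ay":0,"az":0,"jaw":1},{"tx":0,"ty":0,"tz":-0.03,"ax":0,"ay":0,"az":0,"jaw":1},{"tx":0,"ty":0,"tz":-0.03,"ax":0,"ay":0,"az":0,"jaw":1}]'
python3 -c "
from h import *
im,K,E=look('w4')
from workcell import optics
s=optics.camera('scene')['color']
b=cv2.resize(s[80:200,150:330],(540,360),interpolation=cv2.INTER_CUBIC)
t=np.load('top0.npz')['color']
r=cv2.resize(t[180:260,145:255],(385,280),interpolation=cv2.INTER_CUBIC)
w=cv2.resize(im,(320,200))
o=np.zeros((600,720,3),np.uint8);o[:360,:540]=b;o[360:560,:320]=w;o[320:,335:]=r
cv2.imwrite('pics/m4.png',o[:,:,::-1])"
```

```text
time: 10.4
ee_pos: [0.4837, -0.2755, 0.2723]
tcp_rot: [180.0, 0.0, 90.4]
wrist_force: [0.5, -0.5, -0.2]
opening: 0.0852
grasp_force: 0.0
tcp [ 0.4837 -0.2755  0.2723] [1.7999e+02 1.0000e-02 9.0400e+01]
```

View pics/m4.png

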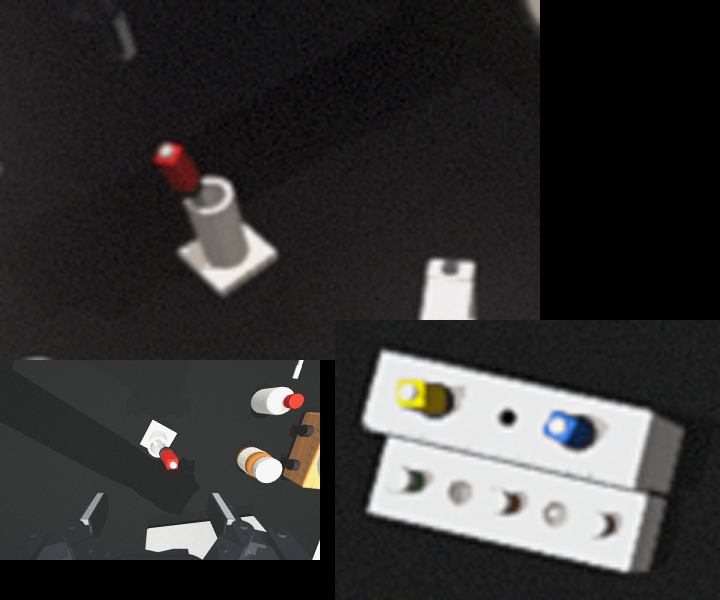

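Red leans in the upright cup and is let go. The blue head is at crop (567,430), turned a little with the rack.

```bash
python3 -m handwheel '[{"tx":0.025,"ty":0.008,"tz":0,"ax":0,"ay":0,"az":0,"jaw":1},{"tx":0.056,"ty":0.009,"tz":0,"ax":0,"ay":0,"az":0,"jaw":1},{"tx":0.056,"ty":0.009,"tz":0,"ax":0,"ay":0,"az":0,"jaw":1},{"tx":0.056,"ty":0.009,"tz":0,"ax":0,"ay":0,"az":0,"jaw":1},{"tx":0.056,"ty":0.009,"tz":0,"ax":0,"ay":0,"az":0,"jaw":1},{"tx":0.056,"ty":0.009,"tz":0,"ax":0,"ay":0,"az":0,"jaw":1},{"tx":0.056,"ty":0.009,"tz":0,"ax":0,"ay":0,"az":0,"jaw":1},{"tx":0.056,"ty":0.009,"tz":0,"ax":0,"ay":0,"az":0,"jaw":1},{"tx":0.056,"ty":0.008,"tz":0,"ax":0,"ay":0,"az":0,"jaw":1},{"tx":0.055,"ty":0.005,"tz":0,"ax":0,"ay":0,"az":0,"jaw":1}]'
python3 -m handwheel '[{"tx":0,"ty":0,"tz":0,"ax":0,"ay":0,"az":0,"jaw":1},{"tx":0,"ty":0,"tz":0,"ax":0,"ay":0,"az":0,"jaw":1},{"tx":0,"ty":0,"tz":0,"ax":0,"ay":0,"az":0,"jaw":1},{"tx":0,"ty":0,"tz":0,"ax":0,"ay":0,"az":0,"jaw":1},{"tx":0,"ty":0,"tz":0,"ax":0,"ay":0,"az":0,"jaw":1},{"tx":0,"ty":0,"tz":0,"ax":0,"ay":0,"az":0,"jaw":1},{"tx":0,"ty":0,"tz":0,"ax":0,"ay":0,"az":0,"jaw":1},{"tx":0,"ty":0,"tz":0,"ax":0,"ay":0,"az":0,"jaw":1},{"tx":0,"ty":0,"tz":0,"ax":0,"ay":0,"az":0,"jaw":1},{"tx":0,"ty":0,"tz":0,"ax":0,"ay":0,"az":0,"jaw":1}]'
python3 - <<'E'
from h import *
im,K,E=look("w5")
for col in("blue","yellow"):
  for b in blobs(mask(im,col),80): print(col,b,plane(K,E,b[0],.17))
b=max(blobs(mask(im,"blue"),80),key=lambda b:b[1]); x,y=map(int,b[0])
x0=max(0,min(540,x-50));y0=max(0,min(320,y-40)); print("crop",x0,y0)
cv2.imwrite("pics/b5.png",cv2.resize(im[y0:y0+75,x0:x0+100,::-1],(800,600),interpolation=cv2.INTER_CUBIC))
E
```

```text
time: 11.75
ee_pos: [0.5639, 0.255, 0.2703]
tcp_rot: [-180.0, 0.0, 90.4]
wrist_force: [0.9, -0.5, 0.2]
opening: 0.0853
grasp_force: 0.0
time: 13.0
ee_pos: [0.564, 0.2531, 0.2713]
tcp_rot: [-180.0, 0.0, 90.4]
wrist_force: [-0.2, -0.9, -0.1]
opening: 0.0852
grasp_force: 0.0
tcp [0.564  0.2531 0.2713] [-180.      0.     90.41]
blue ([565.5, 178.3], 4025, ((571.4724731445312, 170.1729736328125), (71.22096252441406, 141.1437530517578), 35.587371826171875)) [0.74679189 0.26994188 0.17      ]
blue ([317.7, 182.1], 679, ((318.0000305175781, 184.0), (28.621667861938477, 33.98823165893555), 26.56505012512207)) [0.56670275 0.2656945  0.17      ]
yellow ([349.7, 50.0], 675, ((351.0, 49.5), (31.0, 30.0), 90.0)) [0.58658695 0.35474537 0.17      ]
yellow ([329.5, 374.4], 171, ((329.603759765625, 374.1131896972656), (13.186612129211426, 19.505197525024414), 74.05460357666016)) [0.57897349 0.08725692 0.17      ]
crop 515 138
```

View pics/b5.png

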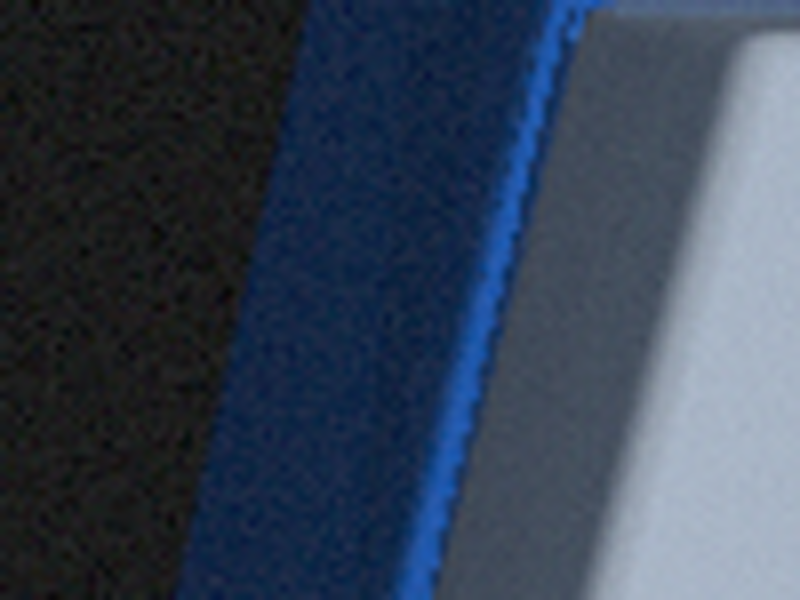

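That crop is the blue box, not the probe; the probe head is the blob at (318,182). Measuring it by numbers.

```bash
python3 - <<'E'
from h import *
c=np.load("w5.npz");K,E,im=c["K"],c["E"],c["color"]
x0,y0=285,150; s=im[y0:y0+65,x0:x0+65];h=hsv(s)
m=cv2.inRange(h,(95,90,40),(135,255,255)); v=h[...,2][m>0]; print("V pct",np.percentile(v,[5,25,50,75,95]))
t,_=cv2.threshold(v.reshape(-1,1),0,255,cv2.THRESH_OTSU); print(t)
face=((h[...,2]>t)&(m>0)).astype(np.uint8)*255
w=cv2.inRange(h,(0,0,180),(180,80,255))
n,l,st,ce=cv2.connectedComponentsWithStats(w)
for i in range(1,n):
    if st[i,4]>20: print("white",ce[i]+(x0,y0),st[i])
hull=[b for b in blobs(face,60)]
for b in hull:
    p=np.add(b[2][0],(x0,y0)); print(b,p,plane(K,E,p,.17))
    q=cv2.boxPoints(b[2])+(x0,y0); P=np.array([plane(K,E,k,.17)[:2] for k in q]); e=np.diff(np.vstack([P,P[:1]]),axis=0); print(np.degrees(np.arctan2(e[:,1],e[:,0])),np.linalg.norm(e,axis=1),P.mean(0))
for r in range(10,65,3): print("".join("W" if w[r,k] else "#" if face[r,k] else "o" if m[r,k] else "." for k in range(8,62)))
E
```

```text
V pct [ 76.  84. 118. 193. 219.]
140.0
white [313.36602011 180.44719828] [   0    0   65   65 2784]
white [318. 193.] [ 27  37  13  13 141]
([32.8, 39.9], 333, ((32.7794075012207, 40.867645263671875), (22.4663143157959, 22.98080825805664), 30.963754653930664)) [317.7794075  190.86764526] [0.56682575 0.25899413 0.17      ]
[  60.19331442  -31.33623754 -118.76368173  148.00176268] [0.01738966 0.01660215 0.0175968  0.01692893] [0.56682463 0.25889724]
WWWWWWWWWWWWWWWWWWWW.........WWWWWWWWWWWWWWWWWWWWWWWWW
WWWWWWWWWWWWWWW....................WWWWWWWWWWWWWWWWWWW
WWWWWWWWWWWWW......ooooooooo.........WWWWWWWWWWWWWWWWW
WWWWWWWWWWW......oooooooooooooooo......WWWWWWWWWWWWWWW
WWWWWWWWWW.....ooooooooooooooooooooooo..WWWWWWWWWWWWWW
WWWWWWWWWW....ooooooooooooooooooooooooo.WWWWWWWWWWWWWW
WWWWWWWWWW..oooooooo#####oooooooooooooo.WWWWWWWWWWWWW.
WWWWWWWWWWWooooooo#############oooooooo.WWWWWWWWWWWWW.
WWWWWWWWWWWooooo####################ooooWWWWWWWWWWWW..
WWWWWWWWWWWooo######o..WWWWW..o#########WWWWWWWWWWW...
WWWWWWWWWWWoo#####.WWWWWWWWWWWWW#######.WWWWWWWWWW....
WWWWWWWWWWo#######.WWWWWWWWWWWWW#####.WWWWWWWWWWW.....
WWWWWWWWWWW########WWWWWWWWWWWWW###WWWWWWWWWWWWWW.....
WWWWWWWWWWWWWWWWW#####.WWWWW######WWWWWWWWWWWWWW......
WWWWWWWWWWWWWWWWWWWWWWW#########WWWWWWWWWWWWWWW.......
WWWWWWWWWWWWWWWWWWWWWWWWWWWWWWWWWWWWWWWWWWWWWW........
WWWWWWWWWWWWWWWWWWWWWWWWWWWWWWWWWWWWWWWWWWWWW.........
WWWWWWWWWWWWWWWWWWWWWWWWWWWWWWWWWWWWWWWWWWWW..........
WWWWWWWWWWWWWWWWWWWWWWWWWWWWWWWWWWWWWWWWWWW...........
```

```bash
python3 -m handwheel '[{"tx":0.005,"ty":0.003,"tz":0,"ax":0,"ay":0,"az":0,"jaw":1},{"tx":0,"ty":0,"tz":0,"ax":0,"ay":0,"az":10.1,"jaw":1},{"tx":0,"ty":0,"tz":0,"ax":0,"ay":0,"az":10.1,"jaw":1},{"tx":0,"ty":0,"tz":0,"ax":0,"ay":0,"az":10.1,"jaw":1},{"tx":0,"ty":0,"tz":0.02,"ax":0,"ay":0,"az":0,"jaw":1},{"tx":0,"ty":0,"tz":0.02,"ax":0,"ay":0,"az":0,"jaw":1},{"tx":0,"ty":0,"tz":0,"ax":0,"ay":0,"az":0,"jaw":1},{"tx":0,"ty":0,"tz":0,"ax":0,"ay":0,"az":0,"jaw":1},{"tx":0,"ty":0,"tz":0,"ax":0,"ay":0,"az":0,"jaw":1},{"tx":0,"ty":0,"tz":0,"ax":0,"ay":0,"az":0,"jaw":1}]'
python3 - <<'E'
from h import *
im,K,E=look("w6")
h=hsv(im);x,y=proj(K,E,(.567,.258,.17)).astype(int);print(x,y)
a=cv2.inRange(h,(95,90,140),(135,255,255))
sub=a[y-35:y+35,x-35:x+35]
for b in blobs(sub,80):
    q=cv2.boxPoints(b[2])+(x-35,y-35);P=np.array([plane(K,E,k,.17)[:2] for k in q]);e=np.diff(np.vstack([P,P[:1]]),axis=0);print(b[1],np.degrees(np.arctan2(e[:,1],e[:,0])),np.linalg.norm(e,axis=1),P.mean(0))
    bl=sub.copy();cv2.fillPoly(bl,[cv2.convexHull(np.argwhere(sub>0)[:,::-1])],255)
    w=cv2.inRange(h,(0,0,170),(180,80,255))[y-35:y+35,x-35:x+35]&bl
    for d in blobs(w,40): print("dot",plane(K,E,np.add(d[0],(x-35,y-35)),.171))
E
```

```text
time: 14.3
ee_pos: [0.5672, 0.2582, 0.2319]
tcp_rot: [180.0, -0.0, 60.1]
wrist_force: [0.4, -0.4, 0.7]
opening: 0.0854
grasp_force: 0.0
tcp [0.5672 0.2582 0.2319] [ 1.7997e+02 -4.0000e-02  6.0110e+01]
313 219
348 [ -29.87124179 -119.31736259  150.1309047    59.31353877] [0.01629013 0.0156614  0.01666438 0.01566288] [0.56741634 0.25916256]
dot [0.56650977 0.25757862 0.171     ]
```

```bash
python3 -m handwheel '[{"tx":0,"ty":0,"tz":0.02,"ax":0,"ay":0,"az":0,"jaw":1},{"tx":0,"ty":0,"tz":0.03,"ax":0,"ay":0,"az":0,"jaw":1},{"tx":0,"ty":0,"tz":0.03,"ax":0,"ay":0,"az":0,"jaw":1},{"tx":0,"ty":0,"tz":0.015,"ax":0,"ay":0,"az":0,"jaw":1},{"tx":0,"ty":0,"tz":0.004,"ax":0,"ay":0,"az":0,"jaw":0},{"tx":0,"ty":0,"tz":0,"ax":0,"ay":0,"az":0,"jaw":-0.4},{"tx":0,"ty":0,"tz":0,"ax":0,"ay":0,"az":0,"jaw":-1},{"tx":0,"ty":0,"tz":0,"ax":0,"ay":0,"az":0,"jaw":-1},{"tx":0,"ty":0,"tz":0,"ax":0,"ay":0,"az":0,"jaw":-1},{"tx":0,"ty":0,"tz":0,"ax":0,"ay":0,"az":0,"jaw":-1}]' 60
```

```text
time: 15.6
ee_pos: [0.5674, 0.2583, 0.1334]
tcp_rot: [179.9, -0.1, 60.1]
wrist_force: [-0.3, -0.0, 5.2]
opening: 0.0175
grasp_force: 59.0
```

```bash
python3 -m handwheel '[{"tx":0,"ty":0,"tz":-0.01,"ax":0,"ay":0,"az":0,"jaw":-1},{"tx":0,"ty":0,"tz":-0.03,"ax":0,"ay":0,"az":0,"jaw":-1},{"tx":0,"ty":0,"tz":-0.03,"ax":0,"ay":0,"az":0,"jaw":-1},{"tx":0,"ty":0,"tz":-0.03,"ax":0,"ay":0,"az":0,"jaw":-1},{"tx":0,"ty":0,"tz":-0.03,"ax":0,"ay":0,"az":0,"jaw":-1},{"tx":0,"ty":0,"tz":-0.01,"ax":0,"ay":0,"az":0,"jaw":-1},{"tx":-0.015,"ty":0.01,"tz":0,"ax":0,"ay":0,"az":0,"jaw":-1},{"tx":-0.033,"ty":0.022,"tz":0,"ax":0,"ay":0,"az":0,"jaw":-1},{"tx":-0.033,"ty":0.022,"tz":0,"ax":0,"ay":0,"az":0,"jaw":-1},{"tx":-0.033,"ty":0.022,"tz":0,"ax":0,"ay":0,"az":0,"jaw":-1}]'
python3 -m handwheel '[{"tx":-0.033,"ty":0.022,"tz":0,"ax":0,"ay":0,"az":0,"jaw":-1},{"tx":-0.033,"ty":0.022,"tz":0,"ax":0,"ay":0,"az":0,"jaw":-1},{"tx":-0.033,"ty":0.022,"tz":0,"ax":0,"ay":0,"az":0,"jaw":-1},{"tx":-0.022,"ty":0.016,"tz":0,"ax":0,"ay":0,"az":0,"jaw":-1},{"tx":0,"ty":0,"tz":0,"ax":0,"ay":0,"az":0,"jaw":-1},{"tx":0,"ty":0,"tz":0,"ax":0,"ay":0,"az":0,"jaw":-1},{"tx":0,"ty":0,"tz":0,"ax":0,"ay":0,"az":0,"jaw":-1},{"tx":0,"ty":0,"tz":0,"ax":0,"ay":0,"az":0,"jaw":-1},{"tx":0,"ty":0,"tz":0,"ax":0,"ay":0,"az":0,"jaw":-1},{"tx":0,"ty":0,"tz":0,"ax":0,"ay":0,"az":0,"jaw":-1}]'
python3 - <<'E'
from h import *
im,K,E=look("w7")
tcp=np.array(__import__("workcell").telemetry.get_obs()["ee_pos"])
for n,p in dict(tip=(tcp[0],tcp[1],tcp[2]-.1184),ub=(.586,-.0245,.12),lb=(.586,-.0245,.065)).items(): print(n,proj(K,E,p))
x,y=proj(K,E,(.586,-.0245,.12)).astype(int); x0,y0=x-66,y-50
cv2.imwrite("pics/b7.png",cv2.resize(im[y0:y0+99,x0:x0+132,::-1],(792,594),interpolation=cv2.INTER_CUBIC));print(x0,y0)
E
```

```text
time: 16.85
ee_pos: [0.5755, 0.1192, 0.2707]
tcp_rot: [-179.9, 0.1, 60.1]
wrist_force: [-0.4, 0.0, -1.3]
opening: 0.0172
grasp_force: 58.5
time: 18.1
ee_pos: [0.5868, -0.0241, 0.2723]
tcp_rot: [180.0, -0.0, 60.1]
wrist_force: [-0.1, 0.7, -1.1]
opening: 0.0172
grasp_force: 58.6
tcp [ 0.5868 -0.0241  0.2723] [180.    -0.    60.13]
tip [313.92798032 192.23105921]
ub [313.44419622 181.38899276]
lb [313.76357679 166.93220487]
247 131
```

View pics/b7.png

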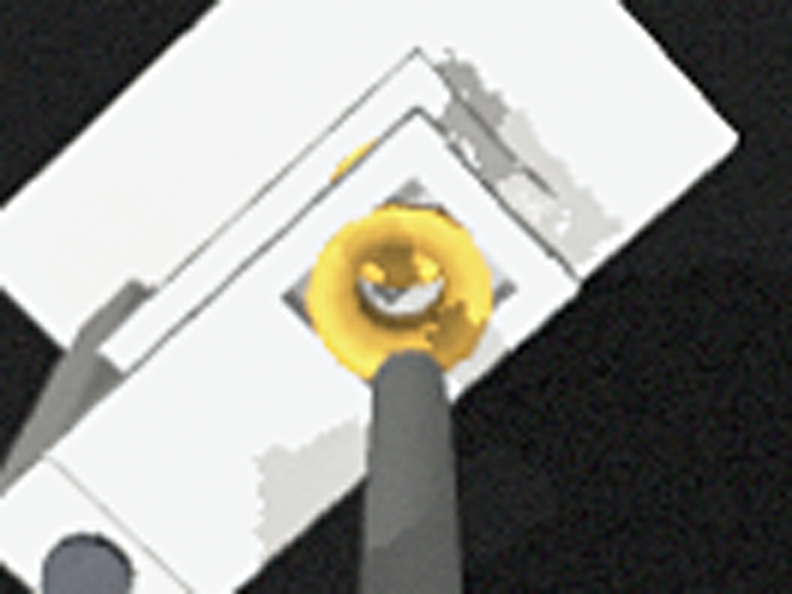

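The upper bushing rim is centred at about crop (400,294) = px (313.8,180), and the tip's far edge is at crop (408,352) = px (315,189.7). Working out the offset.

```bash
python3 - <<'E'
from h import *
c=np.load("w7.npz");K,E,im=c["K"],c["E"],c["color"]
h=hsv(im);m=cv2.inRange(h,(12,90,60),(32,255,255));m[:155]=0;m[200:]=0;m[:,:295]=0;m[:,335:]=0;m[:165]=0
b=max(blobs(m,30),key=lambda b:b[1]);l=cv2.connectedComponents(m)[1]
cs=max(cv2.findContours(m,cv2.RETR_EXTERNAL,cv2.CHAIN_APPROX_NONE)[0],key=len)[:,0]
p=cs[(cs[:,1]<184)].astype(np.float32)
W=np.array([plane(K,E,q,.12)[:2] for q in p]); # circle fit on z=.12
A=np.c_[2*W,np.ones(len(W))];s=np.linalg.lstsq(A,(W**2).sum(1),rcond=None)[0];print("rim",s[:2],"R",np.sqrt(s[2]+s[:2]@s[:2]),len(p))
g=cv2.cvtColor(im,cv2.COLOR_RGB2GRAY)
for r in(196,202,210,218):
    row=im[r,295:340].astype(int); print(r,"".join("#" if (v.max()-v.min()<30 and 60<v.max()<150) else "." for v in row))
# projections of rod edges/tip for axis on TCP
for z,n in((.1539,"tip"),(.165,"11"),(.19,"36")): print(n,proj(K,E,(.5868,-.0241,z)))
R3=E[:3,:3]; x=np.array([np.cos(np.radians(60.13)),np.sin(np.radians(60.13)),0])
print("far edge tip",proj(K,E,np.array((.5868,-.0241,.1539))-.0025*x),proj(K,E,np.array((.5868,-.0241,.1539))+.0025*x))
E
```

```text
rim [ 0.58663358 -0.02321408] R 0.013163445200847411 49
196 ..............############...#...............
202 ..............#############..................
210 ............################.................
218 ...#........################.................
tip [313.81166226 192.14503773]
11 [313.73860929 196.54848258]
36 [313.55052573 207.88567518]
far edge tip [313.81540823 195.15784686] [313.80789436 189.11459542]
```

```bash
python3 -m handwheel '[{"tx":0.001,"ty":-0.0013,"tz":0,"ax":0,"ay":0,"az":0,"jaw":-1},{"tx":0,"ty":0,"tz":0.012,"ax":0,"ay":0,"az":0,"jaw":-1},{"tx":0,"ty":0,"tz":0.015,"ax":0,"ay":0,"az":0,"jaw":-1},{"tx":0,"ty":0,"tz":0.008,"ax":0,"ay":0,"az":0,"jaw":-1},{"tx":0,"ty":0,"tz":0.006,"ax":0,"ay":0,"az":0,"jaw":-1},{"tx":0,"ty":0,"tz":0.006,"ax":0,"ay":0,"az":0,"jaw":-1},{"tx":0,"ty":0,"tz":0.006,"ax":0,"ay":0,"az":0,"jaw":-1},{"tx":0,"ty":0,"tz":0.006,"ax":0,"ay":0,"az":0,"jaw":-1},{"tx":0,"ty":0,"tz":0.006,"ax":0,"ay":0,"az":0,"jaw":-1},{"tx":0,"ty":0,"tz":0,"ax":0,"ay":0,"az":0,"jaw":-1}]'
```

```text
time: 19.4
ee_pos: [0.586, -0.0229, 0.2067]
tcp_rot: [-180.0, 0.0, 60.1]
wrist_force: [0.1, -0.3, -0.7]
opening: 0.0173
grasp_force: 58.6
```

```bash
python3 -m handwheel '[{"tx":0,"ty":0,"tz":0.01,"ax":0,"ay":0,"az":0,"jaw":-1},{"tx":0,"ty":0,"tz":0.009,"ax":0,"ay":0,"az":0,"jaw":-1},{"tx":0,"ty":0,"tz":0.006,"ax":0,"ay":0,"az":0,"jaw":-1},{"tx":0,"ty":0,"tz":0.005,"ax":0,"ay":0,"az":0,"jaw":-1},{"tx":0,"ty":0,"tz":0.005,"ax":0,"ay":0,"az":0,"jaw":-1},{"tx":0,"ty":0,"tz":0.005,"ax":0,"ay":0,"az":0,"jaw":-1},{"tx":0,"ty":0,"tz":0.005,"ax":0,"ay":0,"az":0,"jaw":-1},{"tx":0,"ty":0,"tz":0.005,"ax":0,"ay":0,"az":0,"jaw":-1},{"tx":0,"ty":0,"tz":0.005,"ax":0,"ay":0,"az":0,"jaw":-1},{"tx":0,"ty":0,"tz":0,"ax":0,"ay":0,"az":0,"jaw":-1}]'
python3 -m handwheel '[{"tx":0,"ty":0,"tz":0.002,"ax":0,"ay":0,"az":0,"jaw":-1},{"tx":0,"ty":0,"tz":0,"ax":0,"ay":0,"az":0,"jaw":-1},{"tx":0,"ty":0,"tz":0,"ax":0,"ay":0,"az":0,"jaw":-1},{"tx":0,"ty":0,"tz":0,"ax":0,"ay":0,"az":0,"jaw":-1},{"tx":0,"ty":0,"tz":0,"ax":0,"ay":0,"az":0,"jaw":-1},{"tx":0,"ty":0,"tz":0,"ax":0,"ay":0,"az":0,"jaw":-1},{"tx":0,"ty":0,"tz":0,"ax":0,"ay":0,"az":0,"jaw":-1},{"tx":0,"ty":0,"tz":0,"ax":0,"ay":0,"az":0,"jaw":-1},{"tx":0,"ty":0,"tz":0,"ax":0,"ay":0,"az":0,"jaw":-1},{"tx":0,"ty":0,"tz":0,"ax":0,"ay":0,"az":0,"jaw":-1}]'
python3 - <<'E'
from h import *
im,K,E=look("w8")
from workcell import optics
s=optics.camera("scene")["color"]
o=np.zeros((600,800,3),np.uint8)
o[:400,:640]=im; o[400:,:300]=cv2.resize(s[140:260,260:440],(300,200),interpolation=cv2.INTER_CUBIC);o[400:,310:560]=cv2.resize(s[110:190,180:280],(250,200))
cv2.imwrite("pics/m8.png",o[:,:,::-1])
E
```

```text
time: 20.65
ee_pos: [0.586, -0.0229, 0.1518]
tcp_rot: [-180.0, 0.0, 60.1]
wrist_force: [0.8, -1.0, -0.4]
opening: 0.0173
grasp_force: 58.6
time: 21.9
ee_pos: [0.5862, -0.0229, 0.1503]
tcp_rot: [180.0, 0.0, 60.1]
wrist_force: [1.2, -0.2, -1.5]
opening: 0.0176
grasp_force: 58.6
tcp [ 0.5862 -0.0229  0.1503] [180.    0.   60.1]
```

View pics/m8.png

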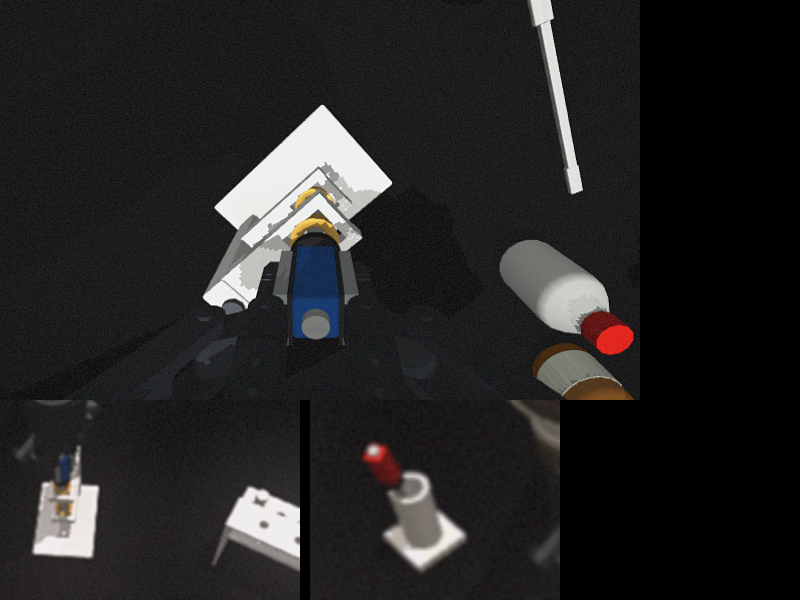

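The blue probe is through both bushings, with its collar above the upper brass rim at (316,235). Tip height works out to about 32 mm, side forces are near zero, and red stands in the cup. Handing in.

```bash
python3 -c "
from workcell import workorder
print(workorder.job_done())"
```

```text
the job is handed in; nothing more can be done
None
```

The job is handed in, though no verdict came back: the red probe stands let go in the upright cup, leaning against its rim, and the blue probe is held at rest in the gripper through both bushings, with its tip about 32 mm above the table and its collar clear of the upper bushing.

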